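# Put the colour sample board right

## Task

The colour sample board is mixed up: its three squeeze bottles all stand in the wrong wells. Lay the loose purple tile flat into the empty square pocket, and rearrange these bottles so that each stands upright in the well directly behind the tile of its own colour (the lilac bottle behind the purple tile, which fires darker). The two tiles already in the board stay in their pockets, and the water pot and the cat beside the work are to be left alone.

Things in the scene. Friction and masses are not known exactly. Their poses are not given: they have to be found in the camera images.
- sample_board: Fixed plywood board 159x236x13 mm, black base; z=0 is its underside, x to the back, y left along the rows. 3 stations at y=-74, 0, 74: square tile pocket 64x64 (edges along x, y) centred x=-45; behind it a round bottle well, 46 across, centred x=40. Floors at z=3. Finger notches 36 wide, same depth, run from each pocket forward to the board's edge x=-86 and back to x=11 (grip tiles along x).
- tile_green: glazed test tile, a square slab 58 x 58 x 8 mm, 50 g, white with a green painted patch on top; origin: centre of its underside, x and y along its edges. Lies in a pocket of the board and belongs there. Belongs to the green bottle.
- tile_red: glazed test tile, a square slab 58 x 58 x 8 mm, 50 g, white with a brick-red painted patch on top; origin: centre of its underside, x and y along its edges. Lies in a pocket of the board and belongs there. Belongs to the brick-red bottle.
- tile_purple: glazed test tile, a square slab 58 x 58 x 8 mm, 50 g, white with a purple painted patch on top; origin: centre of its underside, x and y along its edges. Starts loose on the table, to the right of the board; one pocket of the board is empty. Belongs to the lilac bottle.
- bottle_green: Pale green (mint) label and white nozzle; squeeze bottle, round body 36 mm across up to 78 mm high, nozzle on top to 93 mm overall, about 75 g; origin: centre of its underside, z along the bottle.
- bottle_lilac: Lilac label and white nozzle; squeeze bottle, round body 36 mm across up to 78 mm high, nozzle on top to 93 mm overall, about 75 g; origin: centre of its underside, z along the bottle.
- bottle_red: Brick-red label and brick-red nozzle; squeeze bottle, round body 36 mm across up to 78 mm high, nozzle on top to 93 mm overall, about 75 g; origin: centre of its underside, z along the bottle.
- pot_red: Bystander: grey water pot with a red lid, 76 mm across, 73 mm high, standing on the table at the far right; origin: centre of its underside.
- cat: Bystander: small white unpainted cat figure, 40 x 42 x 73 mm, standing to the left of the board; origin: centre of its underside.
Mind the look-alikes: they are no part of the job. Leave any yellow look-alike of the bottle_lilac alone. Several things have the shape of the tile_green; the one meant has the colours described above.

How it is judged (in metres and radians):
At the end, for the whole second after the job is handed in: Tiles flat on the pocket floors (7 mm along the board), green and brick-red within 12 mm of their start; each bottle upright (0.08 rad) on the floor of the well behind its own colour's tile (8 mm off the well row, under 97 mm from the tile); undersides under 5.5 mm high; all at rest (x of tile_green in the frame of sample_board between -0.052 and -0.038 m and y of tile_green in the frame of sample_board between -0.082 and 0.082 m and z of each of tile_green, tile_purple, tile_red, bottle_green, bottle_lilac, bottle_red in the frame of sample_board below 0.0055 m and angle between each of tile_green, tile_purple, tile_red's own z axis and vertical below 0.06 rad and linear speed of each of tile_green, tile_purple, tile_red, bottle_green, bottle_lilac, bottle_red below 0.01 m/s and distance of each of tile_green, tile_red from where it was at the start of the episode below 0.012 m and x of tile_purple in the frame of sample_board between -0.052 and -0.038 m and y of tile_purple in the frame of sample_board between -0.082 and 0.082 m and x of tile_red in the frame of sample_board between -0.052 and -0.038 m and y of tile_red in the frame of sample_board between -0.082 and 0.082 m and x of bottle_green in the frame of sample_board between 0.032 and 0.048 m and angle between each of bottle_green, bottle_lilac, bottle_red's own z axis and vertical below 0.08 rad and horizontal distance between bottle_green and tile_green below 0.097 m and x of bottle_lilac in the frame of sample_board between 0.032 and 0.048 m and horizontal distance between bottle_lilac and tile_purple below 0.097 m and x of bottle_red in the frame of sample_board between 0.032 and 0.048 m and horizontal distance between bottle_red and tile_red below 0.097 m); the robot touches nothing.
It fails at once if the water pot or the cat is pushed more than 20 mm (distance of any of pot_red, cat from where it was at the start of the episode above 0.02 m).
It also fails if it takes over 128 s, if anything falls off the work surface, if the arm or the gripper's body presses on something with over 40 N, if the wrist force passes 120 N, or if a joint passes its speed limit or range.

## Robot

A 6-joint arm with a two-finger parallel gripper is mounted at the origin on a cart in front of the work surface, level with it; the furniture and walls round the work are solid. World frame = base frame: x ahead of the robot, y to its left, z up, the work surface at z = 0. Lengths are in mm, angles in rad, forces in N, time in s.
With the tool pointing down it reaches from about 300 to 750 mm from the base axis. Payload 8.5 kg.
Tool frame: the origin (TCP) lies between the finger pads; the fingertips stand robot.nose_length ahead of it and the grasp point (between the pads) lies 6 mm ahead of it (robot.nose_length is the distance from the TCP to the fingertips, in mm); z points along the fingers, y is the line along which they close (so a half turn about z gives the same grasp; the last joint's range is limited). The gripper opens to 85 mm and grips with 20 to 120 N. Pads are 22 mm wide; open, the fingers measure 114 mm over their backs; the gripper's body (76 mm by 85 mm) begins 54 mm behind the grasp point. The pads swing forward as they close: fully open they stand 13 mm farther back than shut.
Start: joints at [-1.559, 0.381, 1.297, -0, 1.464, -0.215], TCP at [123.669, -535.898, 223.622] pointing down, gripper open.
Joint ranges: [-3.11, 3.11], [-0.89, 2.33], [0.22, 2.48], [-1.42, 4.56], [0.17, 2.85], [-2.88, 2.88]. Speed limits (rad/s): [2.39, 2.39, 3.14, 3.14, 3.14, 3.14].

## Interface

Orientations are given as a rotation vector (axis times angle).
In Python, from rig import status, grab_frame, get_calibration, workorder, look_for, cut_out, robot gives the robot as it stands.
- The arm moves only by the shell command python3 -m jog 'ROWS'. ROWS is JSON, a list of rows, each a list of 3 entries, a list of its own where there are three numbers: the shift along the tool's x, y, z in m, then the turn about the tool's z in degrees, then the opening, from 0 (shut) to 1 (fully open). In form: [[[x, y, z], roll, fingers], ...]. A call has 1 to 20 rows; each row is the pose to reach, as a shift and turn from the pose commanded when the call began, along the tool's axes at that moment; what a row does not reach only later rows make up. A row lasts 1/10 s, in which the tool goes at most 50 mm and 8.59 degrees, less where a joint would pass 70% of its speed; a pose out of reach is approached as far as the arm can. A call with a gripper value outside its range is refused whole. The fingers move at their own pace and stop on an object; the grip force is fixed at half the most. Time passes only in rows, so rows that repeat a pose let the fingers close. It gives the time, the measured TCP pose, the force, the opening and the grip force at its end, in the units of the state.
- status.get_state(): the state, without advancing time (a new reading comes with each control period).
- grab_frame(name): name is "scene" or "top" or "wrist"; returns the picture (480x640x3 uint8, red, green, blue); there is no depth.
- get_calibration(name): a dict with "K" (3x3 intrinsics, pixels), "R" (3x3) and "t" (3): a world point X has camera coordinates R X + t. Camera axes: x right, y down, z forward; pixel columns grow to the right and rows downward; lengths in mm; the calibration is good to about 2 mm. A picture is of the moment at which its call begins: read the wrist's pose just before it. get_calibration takes no time and is no camera call; for the wrist camera it gives the pose at the moment of the call.
- workorder.finish_job(): hands the job in; it is judged then, once.
Trained networks look in the newest picture that a camera, given by its name, has taken for a name from the list of things; names that differ only in an ending like _2 or _b are one class to them, and where a whole thing is asked for, a point or a joint stands for the part that bears it (a point fixed in the world has none). Each returns a list of dicts, best first, with "p" (0 to 1); they miss things now and then, are a little off and sometimes report something else, mostly with a low value. They report only what shows in the picture. A call takes as long as a camera call. They do not tell look-alikes from the thing itself.
- look_for(camera, name): "bbox" ([left, top, right, bottom] in pixels, round what is visible of it).
- cut_out(camera, name): "mask" (480x640 bool, what is visible of it) and "bbox" ([left, top, right, bottom] in pixels, round what is visible of it).
The state is a dict: "time_s": time; "joint_positions": joint angles; "dq": joint speeds; "joint_torque": joint torques, N m; "position": TCP position; "tcp_rot": TCP orientation; "force": force on the tool from outside, world axes, zero at the start; "torque": the same for the moment, N m; "width": finger opening in mm; "gripper_force": force on a finger pad.
Only numpy, scipy, OpenCV 4.12 (cv2) and the standard library are available. Lean on these libraries where they do the work, as an engineer would, in place of code of your own. Each camera call takes 0.05 s, during which the arm holds its last target. There are 200 camera calls.

## Working session

There is one attempt and no reset: what is moved stays moved. The work goes in short steps, Python scripts to look and compute and a shell command to move; the robot and the scene stay as the last step left them, time stands still between calls to the robot, and variables do not carry over. Pictures are saved under pics/ and viewed, at most 14 in all, crops included, and the job is handed in when it is done.

```bash
ls; mkdir -p pics
python3 - <<'E'
from rig import status, grab_frame, get_calibration, look_for, robot
import cv2, numpy as np
print(robot.nose_length, status.get_state())
for c in("top","scene"):
    im=grab_frame(c); cv2.imwrite(f"pics/{c}0.png",im[:,:,::-1])
    k=get_calibration(c); print(c,np.round(k["K"],1).tolist(),np.round(k["R"],3).tolist(),np.round(k["t"],1))
    for n in("sample_board","tile_green","bottle_lilac","pot_red","cat"):
        print(n,[(np.round(d["bbox"]).astype(int).tolist(),round(d["p"],2)) for d in look_for(c,n)])
E
```

```text
pics
25.0 {'time_s': 0.0, 'joint_positions': array([-1.55930155e+00,  3.81212607e-01,  1.29824141e+00,  6.53999866e-06,
        1.46357552e+00, -2.15259960e-01]), 'dq': array([ 0.00067972,  0.00040672, -0.00041779,  0.00172129, -0.0012119 ,
       -0.00062577]), 'joint_torque': array([-1.81002746e-03, -4.48468316e+01, -2.31278819e+01, -2.71644876e-04,
        4.73498774e-03,  2.01781000e-05]), 'position': array([ 123.66659662, -535.62034935,  223.00938591]), 'tcp_rot': array([-3.12000310e+00, -3.55260165e-01, -2.39607690e-04]), 'force': array([-1.36712142,  0.20502809,  0.45567367]), 'torque': array([0.03183845, 0.02451448, 0.00994705]), 'gripper_force': 0.0, 'width': 85.2356825659793}
top [[540.9, 0.0, 318.0], [0.0, 540.9, 240.1], [0.0, 0.0, 1.0]] [[0.013, -1.0, 0.001], [-0.993, -0.013, -0.113], [0.113, 0.0, -0.994]] [ 170.8  514.6 1371.6]
sample_board [([248, 230, 347, 316], 0.96)]
tile_green [([288, 270, 316, 298], 0.88), ([365, 238, 392, 266], 0.65)]
bottle_lilac [([204, 306, 223, 318], 0.46), ([256, 255, 271, 272], 0.45)]
pot_red [([429, 178, 460, 203], 0.69)]
cat [([181, 254, 198, 268], 0.6)]
scene [[530.7, 0.0, 318.2], [0.0, 530.7, 237.7], [0.0, 0.0, 1.0]] [[-0.758, -0.652, -0.021], [-0.304, 0.382, -0.873], [0.577, -0.655, -0.487]] [ 503.4  100.4 1155.5]
sample_board []
tile_green [([329, 254, 360, 270], 0.91), ([356, 214, 382, 227], 0.69)]
bottle_lilac [([295, 237, 308, 275], 0.79), ([291, 287, 316, 332], 0.56)]
pot_red [([342, 158, 369, 197], 0.94), ([278, 234, 376, 298], 0.66)]
cat [([221, 288, 238, 323], 0.56)]
```

Run:
```python
import cv2
im=cv2.imread("pics/top0.png"); cv2.imwrite("pics/topc.png",cv2.resize(im[150:350,160:480],(800,500),interpolation=2))
im=cv2.imread("pics/scene0.png"); cv2.imwrite("pics/scenec.png",cv2.resize(im[140:350,200:420],(629,600),interpolation=2))
```

```text
(no output)
```

View pics/topc.png

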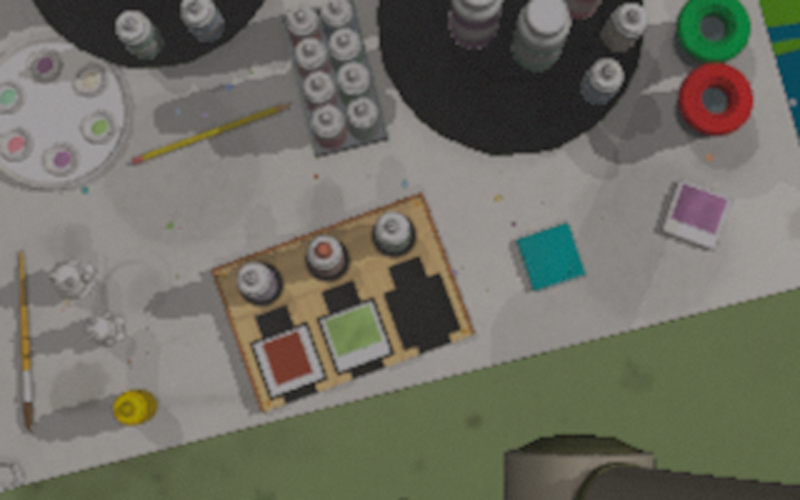

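View pics/scenec.png

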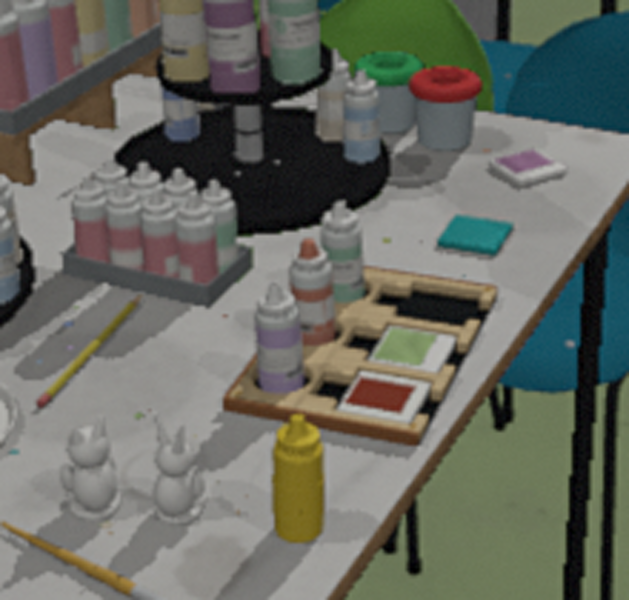

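The full-frame top picture shows the board with its corners at about (245,259), (329,228), (349,283) and (265,314).
- **Left station:** red tile with the lilac bottle.
- **Middle station:** green tile with the red bottle.
- **Right station:** empty pocket with the green bottle.

Tile-shaped candidates outside the board are the teal one at top (380,252) and the white one with a purple patch at (439,235). The second fits the purple tile. The yellow bottle at (213,313) is the look-alike, so I leave it alone.

```bash
cat > h.py <<'E'
import numpy as np, cv2
from rig import status, grab_frame, get_calibration, look_for, cut_out
from scipy.spatial.transform import Rotation as Ro
def w(k,u,v,z):
    R,t,K=(np.array(k[a],float) for a in("R","t","K")); d=R.T@np.linalg.inv(K)@[u,v,1]; c=-R.T@t
    return (c+d*(z-c[2])/d[2])
def px(k,X):
    R,t,K=(np.array(k[a],float) for a in("R","t","K")); p=K@(R@np.array(X,float)+t); return p[:2]/p[2]
def shift(dx,dy,dz,yaw_y=None):
    "world shift mm -> tool axes mm; yaw_y: wanted world angle (deg) of tool y -> roll deg"
    s=status.get_state(); M=Ro.from_rotvec(s["tcp_rot"]).as_matrix()
    r=None
    if yaw_y is not None:
        a=np.radians(yaw_y); v=M.T@[np.cos(a),np.sin(a),0]; r=np.degrees(np.arctan2(-v[0],v[1])); r=(r+90)%180-90
    return np.round(M.T@[dx,dy,dz],1), r
E
python3 - <<'E'
from h import *
k=get_calibration("top")
f=lambda a,b,z:np.round(w(k,160+a*.4,150+b*.4,z)).tolist()
print("corners",[f(*p,13) for p in((213,272),(423,196),(473,332),(263,411))])
print("tile",f(697,212,8),[f(*p,8) for p in((677,182),(733,190),(715,248),(661,237))])
print("bottles L,M,R tops",[f(*p,96) for p in((258,271),(325,250),(394,222))])
print("pot",f(715,98,73),"green lid",f(713,27,73),"teal",f(550,257,8),"yellow",f(132,405,93),"cats",f(105,327,60),f(70,277,60))
s=status.get_state(); M=Ro.from_rotvec(s["tcp_rot"]).as_matrix(); print(M.round(2))
c=get_calibration("wrist"); R=np.array(c["R"]);cc=-R.T@c["t"]; print("wristcam",cc, R[2], c["K"][0][0], M.T@(cc-s["position"]))
im=cv2.imread("pics/top0.png"); cv2.imwrite("pics/tile.png",cv2.resize(im[210:280,360:470],(770,490),interpolation=2))
E
```

```text
corners [[463.0, 367.0, 13.0], [545.0, 149.0, 13.0], [404.0, 95.0, 13.0], [320.0, 311.0, 13.0]]
tile [533.0, -140.0, 8.0] [[565.0, -119.0, 8.0], [557.0, -178.0, 8.0], [495.0, -159.0, 8.0], [506.0, -102.0, 8.0]]
bottles L,M,R tops [[458.0, 312.0, 96.0], [479.0, 246.0, 96.0], [508.0, 179.0, 96.0]]
pot [642.0, -145.0, 73.0] green lid [715.0, -144.0, 73.0] teal [483.0, 15.0, 8.0] yellow [326.0, 431.0, 93.0] cats [402.0, 467.0, 60.0] [452.0, 505.0, 60.0]
[[ 0.97  0.22 -0.  ]
 [ 0.22 -0.97 -0.  ]
 [-0.    0.   -1.  ]]
wristcam [ 204.00669364 -516.55422119  373.53558901] [-0.31501803 -0.07333191 -0.94624842] 421.0796918997509 [  82.64376657   -0.76933678 -149.89160415]
```

View pics/tile.png

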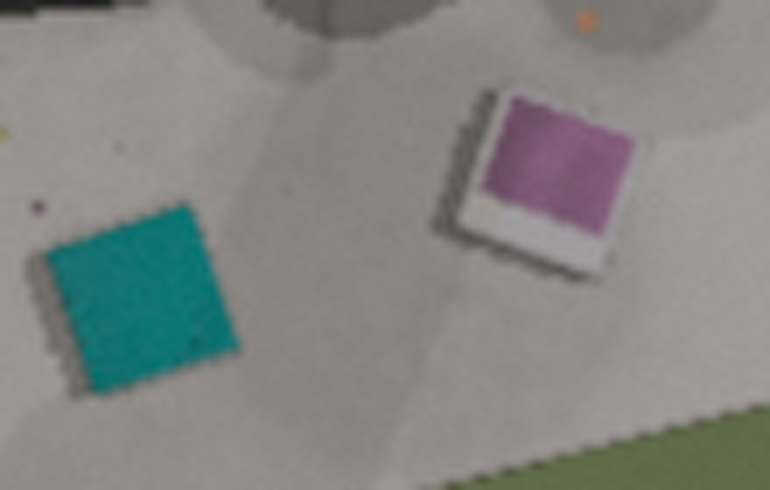

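The crop confirms the purple tile (white with a purple patch, full-frame about (439,236)) and shows the teal one as the decoy. I'll move above it for a close look.

Run:
```python
from h import *
p=status.get_state()["position"]; print(shift(*(np.array([533,-150,180])-p),-14))
```

```text
(array([ 485.6, -284. ,   43.6]), np.float64(-63.00483604085967))
```

```bash
python3 -m jog '[[[0.486,-0.284,0.043],-63,1],[[0.486,-0.284,0.043],-63,1],[[0.486,-0.284,0.043],-63,1],[[0.486,-0.284,0.043],-63,1],[[0.486,-0.284,0.043],-63,1],[[0.486,-0.284,0.043],-63,1],[[0.486,-0.284,0.043],-63,1],[[0.486,-0.284,0.043],-63,1],[[0.486,-0.284,0.043],-63,1],[[0.486,-0.284,0.043],-63,1],[[0.486,-0.284,0.043],-63,1],[[0.486,-0.284,0.043],-63,0.9],[[0.486,-0.284,0.043],-63,0.9],[[0.486,-0.284,0.043],-63,0.9],[[0.486,-0.284,0.043],-63,0.9],[[0.486,-0.284,0.043],-63,0.9]]'
cat > tile.py <<'E'
from h import *
import sys
k=get_calibration("wrist"); im=grab_frame("wrist"); cv2.imwrite(sys.argv[1],im[:,:,::-1])
for d in cut_out("wrist","tile_purple"):
    m=d["mask"].astype(np.uint8); c=max(cv2.findContours(m,0,1)[0],key=cv2.contourArea)
    q=cv2.minAreaRect(c); col=im[d["mask"]].mean(0)
    P=np.array([w(k,*p[0],8)[:2] for p in c],np.float32); r=cv2.minAreaRect(P)
    print(round(d["p"],2),np.round(d["bbox"]),col.round(),r)
print(status.get_state()["position"])
E
python3 tile.py pics/wt.png
```

```text
time_s: 2.2
position: [532.7, -151.0, 180.9]
tcp_rot: [2.477, 1.931, 0.0]
force: [0.1, 0.3, 0.3]
width: 76.6
gripper_force: 0.0
0.7 [286. 148. 366. 228.] [199. 175. 196.] ((529.3095092773438, -136.88644409179688), (58.52445983886719, 57.54622268676758), 70.28784942626953)
[ 532.89656    -150.70717624  180.8582757 ]
```

View pics/wt.png

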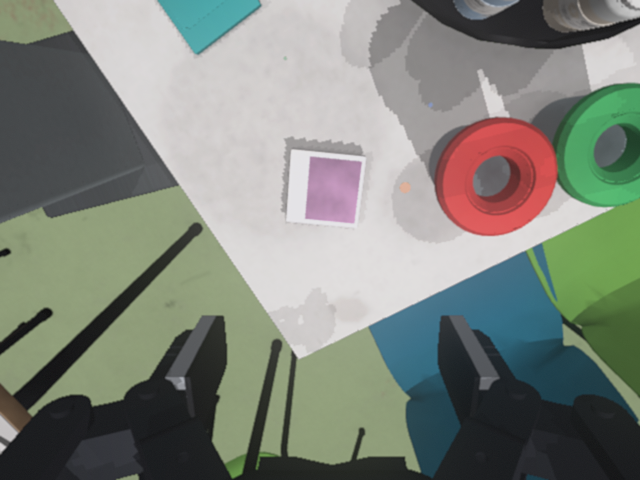

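The wrist picture shows the purple tile at (326,188) lying flat, with the pot well clear. The fitted centre is (529,-137) and the edge lies at -19.7°.

Run:
```python
from h import *
p=status.get_state()["position"]; print(shift(*(np.array([529.3,-136.9,23])-p),-19.7))
```

```text
(array([ 12.5,  -6.9, 157.9]), np.float64(5.611565701892616))
```

```bash
python3 -m jog '[[[0.0125,-0.007,0.02],5.6,0.88],[[0.0125,-0.007,0.05],5.6,0.88],[[0.0125,-0.007,0.08],5.6,0.88],[[0.0125,-0.007,0.11],5.6,0.88],[[0.0125,-0.007,0.13],5.6,0.88],[[0.0125,-0.007,0.145],5.6,0.88],[[0.0125,-0.007,0.15],5.6,0.88],[[0.0125,-0.007,0.15],5.6,0.88]]'
python3 -m jog '[[[0,0,0.004],0,0.88],[[0,0,0.007],0,0.88],[[0,0,0.007],0,0.88]]'
```

```text
time_s: 3.1
position: [529.4, -136.3, 30.4]
tcp_rot: [-2.567, -1.81, 0.001]
force: [-0.4, 1.3, 1.0]
width: 75.4
gripper_force: 0.0
time_s: 3.4
position: [529.6, -136.1, 23.7]
tcp_rot: [2.567, 1.811, 0.0]
force: [0.2, -0.5, 1.1]
width: 75.2
gripper_force: 0.0
```

```bash
python3 -m jog '[[[0,0,0],0,0.6],[[0,0,0],0,0.6],[[0,0,0],0,0.5],[[0,0,0],0,0.5],[[0,0,0],0,0.5],[[0,0,0],0,0.5]]'
```

```text
time_s: 4.0
position: [529.6, -136.1, 23.6]
tcp_rot: [2.567, 1.811, -0.0]
force: [0.4, 0.3, -0.5]
width: 42.5
gripper_force: 0.0
```

```bash
python3 tile.py pics/wt2.png
```

```text
0.92 [268. 230. 404. 357.] [173. 152. 170.] ((529.7109985351562, -136.0611572265625), (59.869529724121094, 58.13190460205078), 70.43141174316406)
[ 529.6192406  -136.06833091   23.6187232 ]
```

View pics/wt2.png

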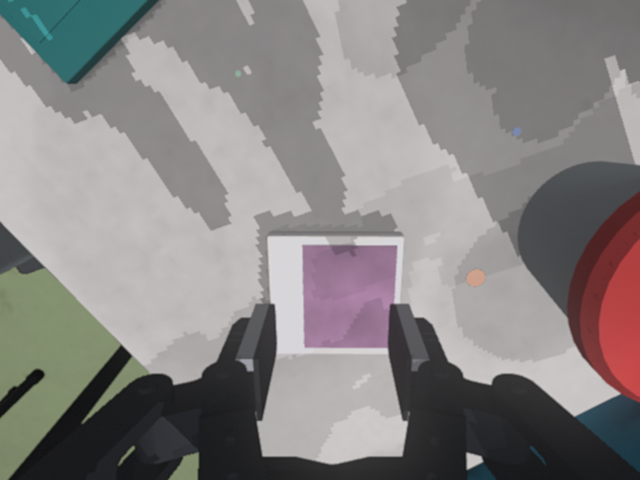

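The tile shows undisturbed at (336,295), and the closed fingers stand above it. I'll work out the true fingertip height from the picture before going lower.

Run:
```python
from h import *
k=get_calibration("wrist"); s=status.get_state(); M=Ro.from_rotvec(s["tcp_rot"]).as_matrix()
for t in(5,10,15,20,25): print(t,[px(k,s["position"]+M@[11,y,t]).round().tolist() for y in(-21.3,21.3)])
print("tile corners",[px(k,list(c)+[8]).round().tolist() for c in cv2.boxPoints(((529.7,-136),(58,58),70.4))])
```

```text
5 [[282.0, 283.0], [387.0, 283.0]]
10 [[283.0, 278.0], [386.0, 278.0]]
15 [[284.0, 273.0], [384.0, 273.0]]
20 [[286.0, 268.0], [383.0, 268.0]]
25 [[287.0, 264.0], [382.0, 264.0]]
tile corners [[271.0, 352.0], [397.0, 352.0], [405.0, 232.0], [264.0, 232.0]]
```

```bash
python3 -m jog '[[[0,0,0],0,0.88],[[0,0,0],0,0.88],[[0,0,0],0,0.88],[[0,0,0],0,0.88],[[0,0,0],0,0.88],[[0,0,0.002],0,0.88],[[0,0,0.004],0,0.88],[[0,0,0.004],0,0.88]]'
python3 -m jog '[[[0,0,0.002],0,0.88],[[0,0,0.004],0,0.88],[[0,0,0.004],0,0.88]]'
python3 -m jog '[[[0,0,0.002],0,0.88],[[0,0,0.003],0,0.88],[[0,0,0.003],0,0.88]]'
```

```text
time_s: 4.9
position: [529.4, -136.0, 19.2]
tcp_rot: [-2.567, -1.81, 0.001]
force: [0.1, 0.7, 0.6]
width: 75.3
gripper_force: 0.0
time_s: 5.2
position: [529.4, -136.0, 15.3]
tcp_rot: [-2.567, -1.811, 0.0]
force: [-0.3, 0.6, -0.6]
width: 75.7
gripper_force: 0.0
time_s: 5.5
position: [529.5, -136.0, 12.5]
tcp_rot: [-2.567, -1.811, 0.0]
force: [0.8, 0.2, -0.1]
width: 75.2
gripper_force: 0.0
```

```bash
python3 -m jog '[[[0,0,0],0,0.6],[[0,0,0],0,0.6],[[0,0,0],0,0.5],[[0,0,0],0,0.5],[[0,0,0],0,0.5],[[0,0,0],0,0.5]]'
```

```text
time_s: 6.1
position: [529.6, -136.1, 12.7]
tcp_rot: [2.567, 1.811, 0.0]
force: [-0.1, 0.6, -0.3]
width: 42.7
gripper_force: 0.0
```

```bash
python3 -m jog '[[[0,0,0.002],0,0.5],[[0,0,0.002],0,0.5]]'; python3 -m jog '[[[0,0,0.002],0,0.5],[[0,0,0.002],0,0.5]]'; python3 tile.py pics/wt3.png
```

```text
time_s: 6.3
position: [529.5, -136.0, 10.3]
tcp_rot: [-2.567, -1.811, 0.0]
force: [-0.4, 0.3, -0.5]
width: 42.5
gripper_force: 0.0
time_s: 6.5
position: [529.5, -136.0, 8.4]
tcp_rot: [-2.567, -1.811, 0.0]
force: [0.3, 0.4, -0.2]
width: 42.8
gripper_force: 0.0
0.56 [260. 242. 408. 376.] [168. 148. 165.] ((529.7952880859375, -135.89801025390625), (59.072601318359375, 57.1850700378418), 70.44783020019531)
[ 529.5599433  -136.04057588    8.55099548]
```

View pics/wt3.png

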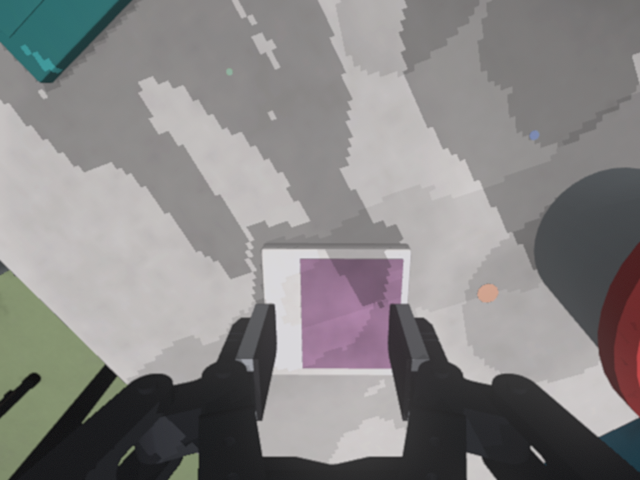

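Run:
```python
from h import *
k=get_calibration("scene"); im=grab_frame("scene")
u,v=px(k,[529.5,-136,8]).astype(int); print(u,v)
print([px(k,[529.5,-136,z]).round(1).tolist() for z in(0,8,50,100)])
cv2.imwrite("pics/sc2.png",cv2.resize(im[v-60:v+30,u-60:u+60,::-1],(800,600),interpolation=2))
```

```text
383 196
[[383.5, 199.3], [383.6, 196.8], [384.2, 183.5], [384.9, 167.2]]
```

View pics/sc2.png

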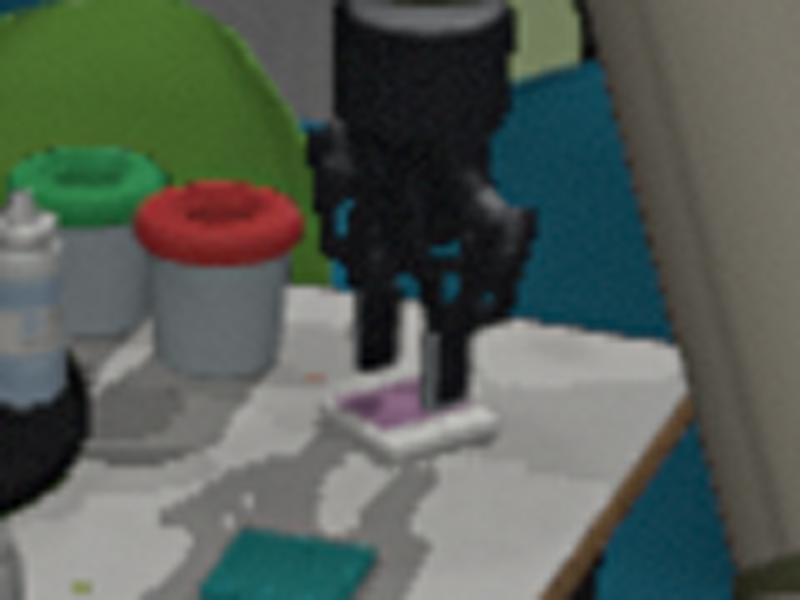

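The scene crop shows both fingertips hovering some 8–10 mm above the tile, with midpoint at about crop (411,388) and tile centre at (404,405). So the tips are at about TCP z + 8, not TCP z - 25. I'll open and descend until contact.

```bash
python3 -m jog '[[[0,0,0],0,0.88],[[0,0,0],0,0.88],[[0,0,0],0,0.88],[[0,0,0],0,0.88],[[0,0,0.003],0,0.88],[[0,0,0.006],0,0.88],[[0,0,0.009],0,0.88],[[0,0,0.012],0,0.88],[[0,0,0.012],0,0.88]]'
python3 -m jog '[[[0,0,0.002],0,0.88],[[0,0,0.004],0,0.88],[[0,0,0.004],0,0.88]]'; python3 -m jog '[[[0,0,0],0,0.6],[[0,0,0],0,0.6],[[0,0,0],0,0.5],[[0,0,0],0,0.5],[[0,0,0],0,0.5],[[0,0,0],0,0.5]]'
```

```text
time_s: 7.55
position: [529.4, -135.9, -3.9]
tcp_rot: [-2.567, -1.81, 0.001]
force: [-0.6, -0.6, -0.2]
width: 75.3
gripper_force: 0.0
time_s: 7.85
position: [529.5, -136.0, -7.6]
tcp_rot: [-2.567, -1.811, 0.0]
force: [0.4, -0.6, -0.3]
width: 75.3
gripper_force: 0.0
time_s: 8.45
position: [529.7, -136.1, -6.5]
tcp_rot: [2.567, 1.811, 0.0]
force: [-2.1, 0.4, 8.5]
width: 54.8
gripper_force: 61.5
```

```bash
python3 -m jog '[[[0,0,-0.005],0,0.5],[[0,0,-0.015],0,0.5],[[0,0,-0.03],0,0.5],[[0,0,-0.045],0,0.5],[[0,0,-0.06],0,0.5],[[0,0,-0.06],0,0.5]]'; python3 tile.py pics/wt4.png
```

```text
time_s: 9.05
position: [530.6, -136.5, 54.8]
tcp_rot: [2.564, 1.809, 0.003]
force: [-0.3, -0.6, -0.7]
width: 54.5
gripper_force: 63.2
0.66 [250. 255. 412. 400.] [170. 150. 166.] ((517.2444458007812, -171.25924682617188), (86.67829132080078, 83.06121063232422), 70.36934661865234)
[ 529.55126212 -136.06979269   52.73884807]
```

View pics/wt4.png

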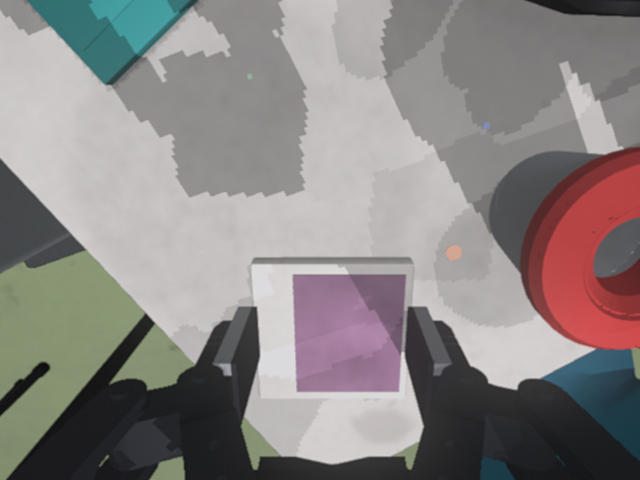

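The picture shows the tile held squarely between the pads at (332,328). I'll carry it over the right station and measure the board from there.

Run:
```python
from h import *
p=status.get_state()["position"]; print(shift(*(np.array([425,145,225])-p),20.6))
```

```text
(array([ 229.7, -192.7, -172.4]), np.float64(-40.2058575384864))
```

```bash
python3 -m jog '[[[0,0,-0.04],0,0.5],[[0,0,-0.08],0,0.5],[[0.04,-0.03,-0.12],-8,0.5],[[0.07,-0.06,-0.172],-14,0.5],[[0.1,-0.085,-0.172],-20,0.5],[[0.13,-0.11,-0.172],-26,0.5],[[0.16,-0.135,-0.172],-32,0.5],[[0.19,-0.16,-0.172],-36,0.5],[[0.22,-0.18,-0.172],-40.2,0.5],[[0.23,-0.193,-0.172],-40.2,0.5],[[0.23,-0.193,-0.172],-40.2,0.5],[[0.23,-0.193,-0.172],-40.2,0.5]]'
python3 - <<'E'
from h import *
k=get_calibration("wrist"); im=grab_frame("wrist"); cv2.imwrite("pics/wb.png",im[:,:,::-1])
print(status.get_state()["position"], np.array(k["R"]).tolist(), np.array(k["t"]).tolist())
for n in("tile_green","tile_purple","bottle_lilac"):
  for d in cut_out("wrist",n): print(n,round(d["p"],2),np.round(d["bbox"]).tolist())
E
```

```text
time_s: 10.35
position: [425.0, 145.2, 224.1]
tcp_rot: [-1.788, -2.583, 0.001]
force: [-1.1, -0.2, -0.4]
width: 54.7
gripper_force: 63.6
[425.22633467 144.80320912 224.19372246] [[0.9356329583909256, 0.3529736455614902, -0.0007567771647244374], [0.33416254275395224, -0.8850754029537153, 0.32400142917359603], [0.11369416076852246, -0.30339930228224193, -0.9460562885905845]] [-448.1046258885399, -54.953553732576324, 376.9135209292395]
tile_green 0.83 [297.0, 59.0, 366.0, 137.0]
tile_green 0.31 [419.0, 2.0, 477.0, 23.0]
tile_purple 0.93 [248.0, 255.0, 413.0, 400.0]
bottle_lilac 0.93 [418.0, 0.0, 477.0, 23.0]
```

View pics/wb.png

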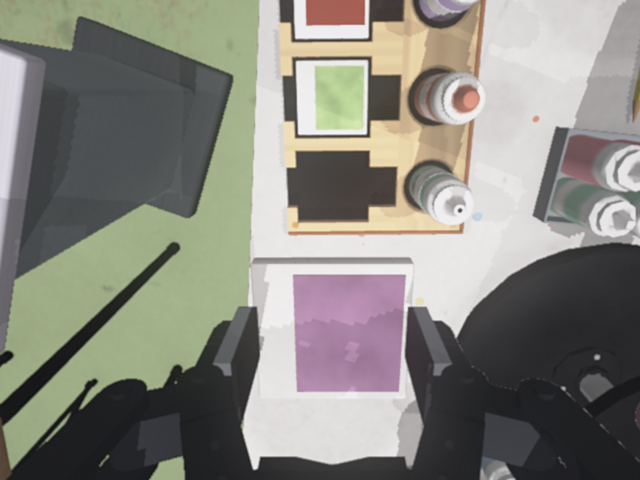

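The picture shows the board clearly: the empty pocket (299..368, 151..221), the front-right board corner at about (289,233), the back-right corner at about (463,233), and bottles at the right (440,195), middle (450,98) and left (445,8). I'll fit the board pose to the black pocket and the edges.

```bash
cat > fit.py <<'E'
from h import *
from scipy.optimize import minimize
im=cv2.imread("pics/wb.png"); k=get_calibration("wrist")
f=lambda u,v:w(k,u,v,13)[:2].round(1)
A=[f(*p) for p in((289,233),(280,20),(463,232),(484,10))]
print(A,[np.degrees(np.arctan2(*(b-a)[::-1]))-90 for a,b in((A[0],A[1]),(A[2],A[3]))])
obs=np.zeros((480,640),np.uint8); roi=(slice(143,228),slice(281,402)); obs[roi]=(im[roi].max(2)<60)
obs=cv2.morphologyEx(obs,cv2.MORPH_OPEN,np.ones((3,3)))
def poly(p,pts,z):
    c,s=np.cos(p[2]),np.sin(p[2]); W=[[p[0]+c*x-s*y,p[1]+s*x+c*y,z] for x,y in pts]
    m=np.zeros((480*2,640*2),np.uint8); cv2.fillPoly(m,[np.round(np.array([px(k,q) for q in W])*2*16).astype(int)],1,shift=4); return m
def mask(p):
    r=[]
    for z in(13,3):
        m=0
        for x0,x1,h in((-77,-13,32),(-86,11,18)): m=m|poly(p,[(x0,-74-h),(x1,-74-h),(x1,-74+h),(x0,-74+h)],z)
        r.append(m)
    return r[0]&r[1]
o2=cv2.resize(obs,None,fx=2,fy=2,interpolation=0)
rr=np.zeros_like(o2); rr[286:456,562:804]=1
def cost(p):
    p=np.array([p[0],p[1],p[2]/100]); m=mask(p)*rr; return 1-(m&o2).sum()/(m|o2).sum()
b=min((minimize(cost,x0,method="Nelder-Mead",options=dict(initial_simplex=np.array(x0)+np.array([[0,0,0],[6,0,0],[0,6,0],[0,0,4]]))) for x0 in([433,230,36],[436,228,34],[430,233,37])),key=lambda r:r.fun)
print(b.x,np.degrees(b.x[2]/100),b.fun)
p=b.x*[1,1,.01]; c,s=np.cos(p[2]),np.sin(p[2]); g=lambda x,y:np.round([p[0]+c*x-s*y,p[1]+s*x+c*y],1)
print("pocketR",g(-45,-74),"wells L M R",[g(40,y).tolist() for y in(74,0,-74)])
print("pix wells z13",[px(k,[*g(40,y),13]).round().tolist() for y in(0,-74)])
# held tile
for z in(224+15.5,):
  m=[d for d in cut_out("wrist","tile_purple")][0]["mask"].astype(np.uint8); cc=max(cv2.findContours(m,0,1)[0],key=cv2.contourArea)
  print(cv2.minAreaRect(np.array([w(k,*q[0],z)[:2] for q in cc],np.float32)))
E
python3 fit.py
```

```text
[array([401. ,  97.2]), array([339.1, 258.8]), array([547.9, 153.4]), array([483.2, 320.2])] [np.float64(20.959066037556312), np.float64(21.2007595240498)]
[433. 230.  36.] 20.626480624709636 1.0
pocketR [417.  144.9] wells L M R [[444.4, 313.3], [470.4, 244.1], [496.5, 174.8]]
pix wells z13 [[427.0, 102.0], [421.0, 191.0]]
((424.02288818359375, 145.6769256591797), (57.23090744018555, 59.427040100097656), 20.66506004333496)
```

```bash
sed -i 's/^b=min/print(im[185,330],obs.sum(),mask(np.array([433,230,.36])).sum())\nb=min/' fit.py; sed -i 's/\.astype(int)\],1/.astype(np.int32)],1/; s/max(2)<60/max(2)<75/' fit.py; python3 fit.py
```

```text
[array([401. ,  97.3]), array([339. , 258.9]), array([547.8, 153.4]), array([483.1, 320.3])] [np.float64(20.989978450037114), np.float64(21.189184080719514)]
[64 67 72] 4215 25529
[455.71302012 240.66089392  35.36050145] 20.260074944337724 0.29078941816800974
pocketR [439.1 155.7] wells L M R [[467.6, 323.9], [493.2, 254.5], [518.9, 185.1]]
pix wells z13 [[458.0, 100.0], [449.0, 189.0]]
((423.9856872558594, 145.72415161132812), (57.25386047363281, 59.45183563232422), 20.67053985595703)
```

```bash
sed -i 's/max(2)<75/max(2)<105/' fit.py; python3 fit.py
```

```text
[array([400.9,  97.4]), array([338.9, 259. ]), array([547.8, 153.6]), array([483.1, 320.5])] [np.float64(20.9899784500371), np.float64(21.189184080719514)]
[64 67 72] 6201 25459
[439.13637459 235.24319153  36.63931902] 20.992783443380045 0.03056358946298754
pocketR [423.6 150. ] wells L M R [[450.0, 318.7], [476.5, 249.6], [503.0, 180.5]]
pix wells z13 [[437.0, 98.0], [430.0, 187.0]]
((423.9356994628906, 145.80010986328125), (57.2737922668457, 59.473663330078125), 20.680692672729492)
```

Board fitted at (439.1,235.2), yaw 21.0°. Next is the descent towards the pocket.

Run:
```python
from h import *
print(shift(-0.4,4.2,-228.2,21.0))
```

```text
(array([  4.1,   1.1, 228.2]), np.float64(-0.46148811215931573))
```

```bash
python3 -m jog '[[[0.004,0.001,0.04],-0.5,0.5],[[0.004,0.001,0.08],-0.5,0.5],[[0.004,0.001,0.12],-0.5,0.5],[[0.004,0.001,0.16],-0.5,0.5],[[0.004,0.001,0.19],-0.5,0.5],[[0.004,0.001,0.205],-0.5,0.5],[[0.004,0.001,0.213],-0.5,0.5],[[0.004,0.001,0.213],-0.5,0.5]]'; python3 -m jog '[[[0,0,0.003],0,0.5],[[0,0,0.006],0,0.5],[[0,0,0.009],0,0.5],[[0,0,0.009],0,0.5]]';python3 -m jog '[[[0,0,0.003],0,0.5],[[0,0,0.0045],0,0.5],[[0,0,0.0045],0,0.5]]'
```

```text
time_s: 11.5
position: [424.4, 149.3, 11.2]
tcp_rot: [-1.777, -2.589, 0.001]
force: [0.2, -0.1, 0.1]
width: 54.5
gripper_force: 63.6
time_s: 11.9
position: [424.9, 149.7, 3.1]
tcp_rot: [1.777, 2.59, 0.002]
force: [-0.0, 2.3, 6.3]
width: 54.9
gripper_force: 64.2
time_s: 12.2
position: [424.5, 149.6, -1.7]
tcp_rot: [1.777, 2.59, 0.001]
force: [-0.3, 2.9, 1.0]
width: 54.4
gripper_force: 64.8
```

```bash
python3 -m jog '[[[0,0,0.0025],0,0.5],[[0,0,0.0025],0,0.5]]';python3 -m jog '[[[0,0,0],0,0.8],[[0,0,0],0,0.8],[[0,0,0],0,0.8],[[0,0,0],0,0.8],[[0,0,-0.02],0,0.8],[[0,0,-0.06],0,0.8],[[0,0,-0.1],0,0.8],[[0,0,-0.15],0,0.8],[[0,0,-0.2],0,0.8],[[0,0,-0.215],0,0.8],[[0,0,-0.215],0,0.8]]'
python3 - <<'E'
from h import *
k=get_calibration("wrist"); im=grab_frame("wrist"); cv2.imwrite("pics/wp.png",im[:,:,::-1])
s=status.get_state();print(s["position"])
o=np.array([439.1,235.2]);a=np.radians(21);B=np.array([[np.cos(a),-np.sin(a)],[np.sin(a),np.cos(a)]])
for n in("tile_green","tile_red"):
  for d in cut_out("wrist",n):
    c=max(cv2.findContours(d["mask"].astype(np.uint8),0,1)[0],key=cv2.contourArea)
    r=cv2.minAreaRect(np.array([w(k,*q[0],11)[:2] for q in c],np.float32)); print(n,round(d["p"],2),np.round(d["bbox"]).tolist(),r,B.T@(r[0]-o))
E
```

```text
time_s: 12.4
position: [424.6, 149.6, -3.6]
tcp_rot: [1.777, 2.59, 0.001]
force: [-3.9, 3.3, 15.0]
width: 54.7
gripper_force: 68.1
time_s: 13.5
position: [425.3, 149.5, 212.7]
tcp_rot: [1.775, 2.587, 0.005]
force: [-0.4, 0.0, -0.4]
width: 68.4
gripper_force: 0.0
[424.50382712 149.41993705 210.77984842]
tile_green 0.86 [306.0, 311.0, 367.0, 364.0] ((480.4418640136719, 20.50688934326172), (56.838138580322266, 60.13213348388672), 20.046260833740234) [ -38.34317481 -215.24888485]
tile_green 0.85 [292.0, 66.0, 363.0, 139.0] ((394.9377136230469, 220.19204711914062), (58.42405319213867, 57.522804260253906), 21.120033264160156) [-46.60741545   1.81521696]
tile_green 0.57 [418.0, 1.0, 487.0, 22.0] ((457.3840637207031, 313.33184814453125), (48.201786041259766, 15.334192276000977), 21.203350067138672) [45.06959422 66.38994169]
tile_red 0.96 [289.0, 1.0, 369.0, 42.0] ((374.4234924316406, 274.5514831542969), (57.676414489746094, 27.657093048095703), 21.180456161499023) [-46.27841119  59.91576183]
```

View pics/wp.png

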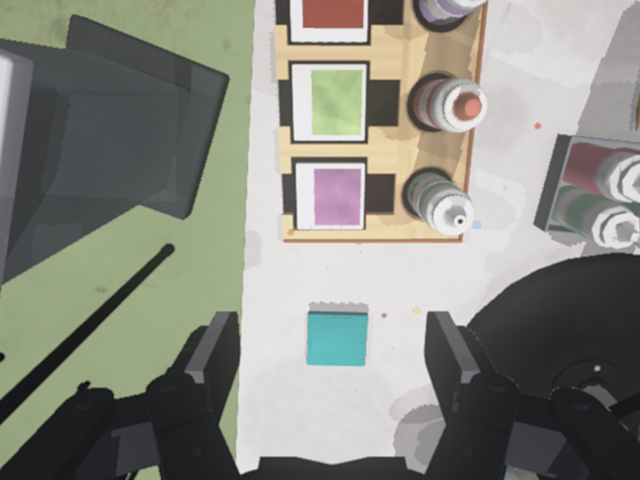

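The picture shows the purple tile seated flat in its pocket at (331,194). Next are the bottles, starting with the green one (right), which goes to a temporary spot right of the board.

```bash
cat >> h.py <<'E'
o=np.array([439.1,235.2]);a=np.radians(21);B=np.array([[np.cos(a),-np.sin(a)],[np.sin(a),np.cos(a)]])
E
python3 - <<'E'
from h import *
k=get_calibration("wrist")
for n,u,v in(("R",459,220),("M",469,105)): q=w(k,u,v,96)[:2]; print(n,q,B.T@(q-o))
for u,v in((470,330),(490,280),(440,420),(545,190),(535,235)): print(u,v,B.T@(w(k,u,v,0)[:2]-o))
p=status.get_state()["position"]
for nm,b in(("wellR",(40,-74)),("temp",(30,-160))):
    q=o+B@b; print(nm,q,shift(*(q-p[:2]),0,21))
E
```

```text
R [498.04082314 184.41119758] [ 36.82491983 -68.53793376]
M [471.31850943 250.71294484] [35.63791201  2.9365005 ]
470 330 [  88.70607095 -208.65973416]
490 280 [ 101.57133853 -155.27010497]
440 420 [  68.79444985 -317.58211796]
545 190 [138.64904774 -69.65537625]
535 235 [ 136.50129348 -110.8444955 ]
wellR [502.96244533 180.44976642] (array([ 0.5, 85. , -0.2]), np.float64(0.09108693857128003))
temp [524.44628472  96.57817025] (array([-85.5,  74.9,  -0.3]), np.float64(0.09108693857128003))
```

```bash
python3 -m jog '[[[0.0045,0.04,0.0],0.1,0.8],[[0.0045,0.083,0.0],0.1,0.8],[[0.0045,0.083,0.04],0.1,0.8],[[0.0045,0.083,0.08],0.1,0.8],[[0.0045,0.083,0.12],0.1,0.8],[[0.0045,0.083,0.14],0.1,0.8],[[0.0045,0.083,0.15],0.1,0.8],[[0.0045,0.083,0.15],0.1,0.8]]'; python3 -m jog '[[[0,0,0.005],0,0.8],[[0,0,0.01],0,0.8],[[0,0,0.01],0,0.8]]'; python3 -m jog '[[[0,0,0.005],0,0.8],[[0,0,0.011],0,0.8],[[0,0,0.011],0,0.8]]';  python3 -m jog '[[[0,0,0],0,0.4],[[0,0,0],0,0.3],[[0,0,0],0,0.3],[[0,0,0],0,0.3],[[0,0,0],0,0.3],[[0,0,0],0,0.3],[[0,0,0],0,0.3]]'
```

```text
time_s: 14.45
position: [499.4, 183.4, 58.9]
tcp_rot: [-1.778, -2.587, 0.004]
force: [-0.5, -0.1, -0.3]
width: 68.4
gripper_force: 0.0
time_s: 14.75
position: [500.3, 183.5, 50.7]
tcp_rot: [1.78, 2.589, 0.0]
force: [-0.9, 0.4, 0.4]
width: 68.1
gripper_force: 0.0
time_s: 15.05
position: [499.9, 183.4, 38.9]
tcp_rot: [-1.779, -2.588, 0.001]
force: [-0.8, -0.6, -1.0]
width: 68.5
gripper_force: 0.0
time_s: 15.75
position: [500.6, 183.6, 40.0]
tcp_rot: [1.779, 2.589, 0.001]
force: [-0.4, 0.3, 5.2]
width: 32.6
gripper_force: 59.5
```

```bash
python3 -m jog '[[[0,0,-0.02],0,0.3],[[0,0,-0.05],0,0.3],[[0,0,-0.08],0,0.3],[[-0.03,-0.01,-0.08],0,0.3],[[-0.06,-0.02,-0.08],0,0.3],[[-0.088,-0.028,-0.08],0,0.3],[[-0.088,-0.028,-0.06],0,0.3],[[-0.088,-0.028,-0.03],0,0.3],[[-0.088,-0.028,-0.01],0,0.3],[[-0.088,-0.028,-0.002],0,0.3],[[-0.088,-0.028,-0.002],0,0.3]]'; python3 -m jog '[[[0,0,0.003],0,0.3],[[0,0,0.003],0,0.3]]'
```

```text
time_s: 16.85
position: [505.2, 91.4, 40.8]
tcp_rot: [-1.778, -2.587, 0.002]
force: [-0.5, 0.3, -0.4]
width: 32.4
gripper_force: 59.8
time_s: 17.05
position: [506.1, 91.4, 39.2]
tcp_rot: [1.779, 2.588, 0.001]
force: [1.0, -0.1, -0.6]
width: 32.9
gripper_force: 59.8
```

```bash
python3 -m jog '[[[0,0,0.001],0,0.3],[[0,0,0.002],0,0.3],[[0,0,0.002],0,0.3]]'; python3 -m jog '[[[0,0,0.001],0,0.3],[[0,0,0.0015],0,0.3],[[0,0,0.0015],0,0.3]]'
```

```text
time_s: 17.35
position: [506.0, 91.3, 37.1]
tcp_rot: [1.779, 2.588, 0.001]
force: [-0.1, 0.9, 2.6]
width: 32.9
gripper_force: 60.1
time_s: 17.65
position: [506.2, 91.3, 36.9]
tcp_rot: [1.778, 2.588, 0.002]
force: [-4.1, 1.5, 17.4]
width: 32.8
gripper_force: 61.6
```

```bash
python3 -m jog '[[[0,0,0],0,0.8],[[0,0,0],0,0.8],[[0,0,0],0,0.8],[[0,0,0],0,0.8],[[0,0,-0.03],0,0.8],[[0,0,-0.07],0,0.8],[[0,0,-0.11],0,0.8],[[0,0,-0.15],0,0.8],[[0.05,0,-0.175],0,0.8],[[0.1,0,-0.175],0,0.8],[[0.148,-0.01,-0.175],0,0.8],[[0.148,-0.01,-0.175],0,0.8],[[0.148,-0.01,-0.175],0,0.8]]'
python3 - <<'E'
from h import *
k=get_calibration("wrist"); im=grab_frame("wrist"); cv2.imwrite("pics/wl.png",im[:,:,::-1])
p=status.get_state()["position"]; print(p,B.T@(p[:2]-o))
for n in("bottle_lilac","bottle_green"):
  for d in look_for("wrist",n): print(n,round(d["p"],2),np.round(d["bbox"]).tolist())
E
```

```text
time_s: 18.95
position: [442.7, 226.7, 210.1]
tcp_rot: [1.776, 2.591, -0.0]
force: [0.0, -0.9, -0.0]
width: 68.2
gripper_force: 0.0
[443.43044778 225.82874418 210.01055759] [  0.68446356 -10.30071469]
bottle_lilac 0.91 [360.0, 64.0, 422.0, 120.0]
bottle_green 0.66 [323.0, 329.0, 369.0, 415.0]
```

View pics/wl.png

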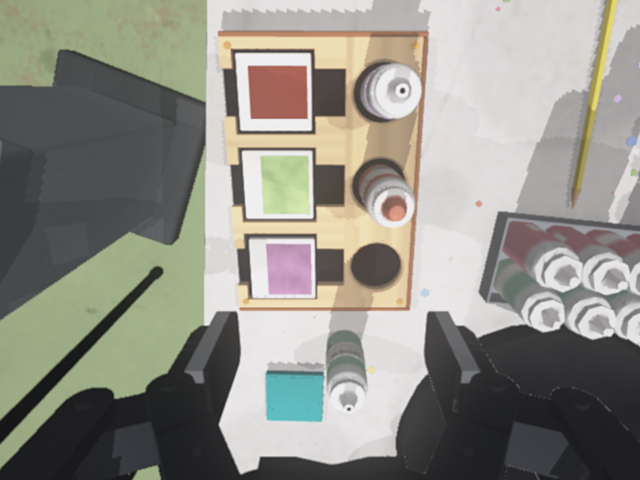

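The picture shows the whole board: the lilac bottle's nozzle at (402,90), the red one's at (396,208), the green bottle upright at its temporary spot (nozzle (348,405)), and the empty right well at (375,265).

Run:
```python
from h import *
k=get_calibration("wrist")
for n,u,v,z in(("lilac",402,90,96),("red",396,208,96),("green",348,405,93),("wellR",375.5,265,13),("wellR floor",375.5,265,3),("cornerLB",427,33,13),("cornerRB",409,308,13),("cornerLF",221,33,13),("cornerRF",243,307,13)): q=w(k,u,v,z)[:2]; print(n,q.round(1),(B.T@(q-o)).round(1))
```

```text
lilac [451.5 319.7] [41.8 74.4]
red [477.3 252.4] [41.8  2.3]
green [507.   93.8] [  12.7 -156.4]
wellR [501.5 181.6] [ 39.1 -72.4]
wellR floor [504.1 178.1] [ 40.2 -76.6]
cornerLB [464.5 368.2] [ 71.4 115.1]
cornerRB [547.2 153.1] [  71.5 -115.4]
cornerLF [320.9 313.1] [-82.5 115.1]
cornerRF [403.6  99.2] [ -81.9 -114.3]
```

```bash
python3 -m jog '[[[0.042,0.02,0.0],0,0.8],[[0.084,0.0405,0.0],0,0.8],[[0.084,0.0405,0.04],0,0.8],[[0.084,0.0405,0.08],0,0.8],[[0.084,0.0405,0.12],0,0.8],[[0.084,0.0405,0.15],0,0.8],[[0.084,0.0405,0.165],0,0.8],[[0.084,0.0405,0.17],0,0.8],[[0.084,0.0405,0.17],0,0.8]]'; python3 -m jog '[[[0,0,0],0,0.4],[[0,0,0],0,0.3],[[0,0,0],0,0.3],[[0,0,0],0,0.3],[[0,0,0],0,0.3],[[0,0,0],0,0.3],[[0,0,0],0,0.3]]'; python3 -c "
from h import *
p=status.get_state()['position']; print(p,B.T@(p[:2]-o),shift(0,0,0,21))"
```

```text
time_s: 20.0
position: [451.7, 318.1, 39.8]
tcp_rot: [-1.781, -2.587, 0.001]
force: [-0.0, 0.4, 0.0]
width: 68.3
gripper_force: 0.0
time_s: 20.7
position: [451.5, 319.0, 41.4]
tcp_rot: [1.779, 2.588, 0.002]
force: [-1.7, -1.3, 5.6]
width: 32.7
gripper_force: 59.3
[451.49189559 318.99283196  41.38243362] [41.59749654 73.78648959] (array([0., 0., 0.]), np.float64(0.0040752424702077406))
```

```bash
python3 -m jog '[[[0,0,-0.02],0,0.3],[[0,0,-0.06],0,0.3],[[0,0,-0.1],0,0.3],[[0,0,-0.125],0,0.3],[[-0.05,0,-0.125],0,0.3],[[-0.1,-0.001,-0.125],0,0.3],[[-0.148,-0.0015,-0.125],0,0.3],[[-0.148,-0.0015,-0.125],0,0.3],[[-0.148,-0.0015,-0.09],0,0.3],[[-0.148,-0.0015,-0.05],0,0.3],[[-0.148,-0.0015,-0.025],0,0.3],[[-0.148,-0.0015,-0.015],0,0.3],[[-0.148,-0.0015,-0.015],0,0.3]]'; python3 -c "
from h import *
p=status.get_state()['position']; print(p,B.T@(p[:2]-o))"; python3 -m jog '[[[0,0,0.003],0,0.3],[[0,0,0.006],0,0.3],[[0,0,0.009],0,0.3],[[0,0,0.012],0,0.3],[[0,0,0.012],0,0.3]]';python3 -m jog '[[[0,0,0.001],0,0.3],[[0,0,0.002],0,0.3],[[0,0,0.002],0,0.3]]'
```

```text
time_s: 22.0
position: [502.4, 180.4, 54.7]
tcp_rot: [-1.779, -2.588, 0.001]
force: [0.4, -0.2, -1.2]
width: 32.8
gripper_force: 59.7
[502.35072644 180.38531684  54.74577374] [ 39.40581456 -73.84094842]
time_s: 22.5
position: [502.5, 180.1, 43.0]
tcp_rot: [-1.78, -2.589, 0.0]
force: [-0.4, -0.4, -0.1]
width: 33.0
gripper_force: 59.7
time_s: 22.8
position: [502.8, 180.1, 41.4]
tcp_rot: [1.779, 2.589, 0.0]
force: [-1.1, -0.1, 2.6]
width: 32.8
gripper_force: 60.0
```

```bash
python3 -m jog '[[[0,0,0],0,0.8],[[0,0,0],0,0.8],[[0,0,0],0,0.8],[[0,0,0],0,0.8],[[0,0,-0.03],0,0.8],[[0,0,-0.07],0,0.8],[[0,0,-0.1],0,0.8],[[0.04,0.001,-0.1],0,0.8],[[0.076,0.002,-0.1],0,0.8],[[0.076,0.002,-0.1],0,0.8],[[0.076,0.002,-0.06],0,0.8],[[0.076,0.002,-0.03],0,0.8],[[0.076,0.002,-0.01],0,0.8],[[0.076,0.002,-0.001],0,0.8],[[0.076,0.002,-0.001],0,0.8]]'; python3 -m jog '[[[0,0,0],0,0.4],[[0,0,0],0,0.3],[[0,0,0],0,0.3],[[0,0,0],0,0.3],[[0,0,0],0,0.3],[[0,0,0],0,0.3],[[0,0,0],0,0.3]]'; python3 -c "
from h import *
p=status.get_state()['position']; print(p,B.T@(p[:2]-o),shift(0,0,0,21))"
```

```text
time_s: 24.3
position: [477.1, 251.4, 41.4]
tcp_rot: [-1.779, -2.588, 0.002]
force: [-0.1, 0.2, -0.2]
width: 68.5
gripper_force: 0.0
time_s: 25.0
position: [477.9, 252.0, 43.5]
tcp_rot: [1.778, 2.588, 0.003]
force: [-1.6, -0.9, 5.0]
width: 32.7
gripper_force: 59.3
[477.87778536 251.96501232  43.49703804] [42.21022448  1.75477193] (array([0., 0., 0.]), np.float64(0.0015649798934020964))
```

```bash
python3 -m jog '[[[0,0,-0.02],0,0.3],[[0,0,-0.06],0,0.3],[[0.036,-0.001,-0.06],0,0.3],[[0.072,-0.002,-0.06],0,0.3],[[0.072,-0.002,-0.06],0,0.3],[[0.072,-0.002,-0.04],0,0.3],[[0.072,-0.002,-0.025],0,0.3],[[0.072,-0.002,-0.015],0,0.3],[[0.072,-0.002,-0.015],0,0.3]]'; python3 -c "
from h import *
p=status.get_state()['position']; print(p,B.T@(p[:2]-o))"; python3 -m jog '[[[0,0,0.003],0,0.3],[[0,0,0.006],0,0.3],[[0,0,0.009],0,0.3],[[0,0,0.012],0,0.3],[[0,0,0.012],0,0.3]]';python3 -m jog '[[[0,0,0.001],0,0.3],[[0,0,0.002],0,0.3],[[0,0,0.002],0,0.3]]'
```

```text
time_s: 25.9
position: [449.4, 317.8, 56.3]
tcp_rot: [-1.779, -2.588, 0.003]
force: [-0.5, -0.5, -0.2]
width: 32.3
gripper_force: 59.8
[449.36973615 317.78083007  56.33254662] [39.18194739 73.41550227]
time_s: 26.4
position: [449.5, 318.3, 44.8]
tcp_rot: [-1.779, -2.589, 0.001]
force: [-0.8, 0.0, -0.4]
width: 32.7
gripper_force: 59.8
time_s: 26.7
position: [449.8, 318.4, 43.5]
tcp_rot: [1.779, 2.589, 0.001]
force: [-0.5, -0.5, 3.3]
width: 32.4
gripper_force: 60.2
```

```bash
python3 -m jog '[[[0,0,0],0,0.8],[[0,0,0],0,0.8],[[0,0,0],0,0.8],[[0,0,0],0,0.8],[[0,0,-0.03],0,0.8],[[0,0,-0.07],0,0.8],[[0,0,-0.11],0,0.8],[[-0.05,0,-0.11],0,0.8],[[-0.1,0,-0.11],0,0.8],[[-0.15,-0.01,-0.11],0,0.8],[[-0.19,-0.02,-0.11],0,0.8],[[-0.23,-0.028,-0.11],0,0.8],[[-0.23,-0.028,-0.11],0,0.8],[[-0.23,-0.028,-0.11],0,0.8],[[-0.23,-0.028,-0.07],0,0.8],[[-0.23,-0.028,-0.03],0,0.8],[[-0.23,-0.028,-0.01],0,0.8],[[-0.23,-0.028,0.002],0,0.8],[[-0.23,-0.028,0.002],0,0.8]]'; python3 -m jog '[[[0,0,0],0,0.4],[[0,0,0],0,0.3],[[0,0,0],0,0.3],[[0,0,0],0,0.3],[[0,0,0],0,0.3],[[0,0,0],0,0.3],[[0,0,0],0,0.3]]'; python3 -c "
from h import *
p=status.get_state()['position']; print(p,B.T@(p[:2]-o),shift(0,0,0,21))"
```

```text
time_s: 28.6
position: [504.8, 94.9, 39.7]
tcp_rot: [-1.776, -2.588, 0.003]
force: [0.2, 1.1, -0.0]
width: 68.2
gripper_force: 0.0
time_s: 29.3
position: [506.5, 93.7, 42.3]
tcp_rot: [1.779, 2.587, 0.002]
force: [-1.0, 1.9, 6.1]
width: 32.3
gripper_force: 59.2
[506.50274567  93.74715197  42.32467034] [  12.23371695 -156.21259395] (array([0., 0., 0.]), np.float64(-0.007377349625016905))
```

```bash
python3 -m jog '[[[0,0,-0.02],0,0.3],[[0,0,-0.06],0,0.3],[[0,0,-0.1],0,0.3],[[0,0,-0.13],0,0.3],[[0,0,-0.13],0,0.3],[[0.04,0.007,-0.13],0,0.3],[[0.08,0.015,-0.13],0,0.3],[[0.12,0.022,-0.13],0,0.3],[[0.156,0.028,-0.13],0,0.3],[[0.156,0.028,-0.13],0,0.3],[[0.156,0.028,-0.09],0,0.3],[[0.156,0.028,-0.05],0,0.3],[[0.156,0.028,-0.03],0,0.3],[[0.156,0.028,-0.018],0,0.3],[[0.156,0.028,-0.018],0,0.3]]'; python3 -c "
from h import *
p=status.get_state()['position']; print(p,B.T@(p[:2]-o))"; python3 -m jog '[[[0,0,0.003],0,0.3],[[0,0,0.006],0,0.3],[[0,0,0.009],0,0.3],[[0,0,0.011],0,0.3],[[0,0,0.011],0,0.3]]';python3 -m jog '[[[0,0,0.001],0,0.3],[[0,0,0.002],0,0.3],[[0,0,0.002],0,0.3]]'
```

```text
time_s: 30.8
position: [475.7, 248.6, 57.9]
tcp_rot: [-1.779, -2.587, 0.003]
force: [-0.0, 0.5, 0.0]
width: 32.1
gripper_force: 60.0
[475.65971707 248.64506422  57.91393596] [38.94971635 -0.54978205]
time_s: 31.3
position: [476.1, 249.3, 48.1]
tcp_rot: [-1.78, -2.589, -0.0]
force: [-0.3, 0.6, -0.6]
width: 32.3
gripper_force: 60.0
time_s: 31.6
position: [476.2, 249.3, 46.1]
tcp_rot: [-1.78, -2.589, -0.0]
force: [0.6, 1.5, -1.1]
width: 32.5
gripper_force: 60.0
```

```bash
python3 -m jog '[[[0,0,0.001],0,0.3],[[0,0,0.0015],0,0.3],[[0,0,0.0015],0,0.3]]'; python3 -m jog '[[[0,0,0],0,0.8],[[0,0,0],0,0.8],[[0,0,0],0,0.8],[[0,0,0],0,0.8],[[0,0,-0.03],0,0.8],[[0,0,-0.07],0,0.8],[[0,0,-0.11],0,0.8],[[0,0,-0.15],0,0.8],[[0,-0.03,-0.17],0,0.8],[[0,-0.04,-0.17],0,0.8],[[0,-0.04,-0.17],0,0.8]]'
python3 - <<'E'
from h import *
im=grab_frame("wrist"); sc=grab_frame("scene")
cv2.imwrite("pics/fin.png",np.hstack([cv2.resize(im[0:330,200:450],(400,528)),cv2.resize(sc[200:310,280:370],(400,489),interpolation=2)[:,:],][0:1])[:,:,::-1])
a=cv2.resize(im[0:330,200:450],(400,528)); b=cv2.copyMakeBorder(cv2.resize(sc[200:310,280:370],(400,489),interpolation=2),0,39,0,0,0)
cv2.imwrite("pics/fin.png",np.hstack([a,b])[:,:,::-1])
E
```

```text
time_s: 31.9
position: [476.3, 249.4, 45.3]
tcp_rot: [1.779, 2.589, 0.001]
force: [-1.6, 1.3, 6.4]
width: 32.6
gripper_force: 60.8
time_s: 33.0
position: [437.8, 234.6, 214.5]
tcp_rot: [-1.779, -2.589, 0.0]
force: [0.5, -0.6, -0.6]
width: 68.6
gripper_force: 0.0
```

View pics/fin.png

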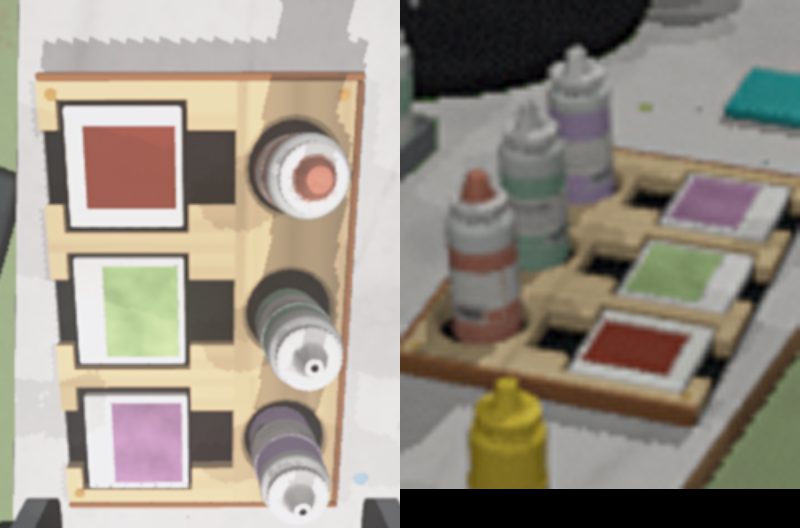

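The final view shows red, green and lilac upright behind their own tiles: left half, bottles at (300,175), (295,335) and (290,465), with tiles at (125,165), (140,310) and (140,440). All three tiles lie flat, so I'm handing the job in.

```bash
python3 -c "
from rig import workorder; print(workorder.finish_job())"
```

```text
the job is handed in; nothing more can be done
None
```

The job is handed in at about 33 s of robot time: the purple tile lies flat in its pocket and the red, green and lilac bottles stand upright behind their own tiles; the hand-in call returned no verdict.

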